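# Refit the collar on the bobbin sander's spindle

## Robot

A 7-joint arm with a two-finger parallel gripper is mounted at the origin on the work surface. World frame = base frame: x ahead of the robot, y to its left, z up, the work surface at z = 0. Lengths are in m, angles in rad, forces in N, time in s.
With the tool pointing down it reaches from about 0.425 to 0.925 m from the base axis. Payload 6.8 kg.
Tool frame: the origin (TCP) lies midway between the tips of the shut fingers; the grasp point (between the pads) lies r.grip_point_offset behind it (r.grip_point_offset is the distance from the TCP to the grasp point, in m); z points along the fingers, y is the line along which they close (so a half turn about z gives the same grasp; the last joint's range is limited). The gripper opens to 85 mm and grips with 20 to 120 N. Pads are 22 mm wide; open, the fingers measure 114 mm over their backs; the gripper's body (76 mm by 85 mm) begins 54 mm behind the grasp point. The pads swing forward as they close: fully open they stand 13 mm farther back than shut.
Start: joints at [-1.325, 0.477, 0.022, 1.555, -0.011, 1.109, -0.083], TCP at [0.234, 0.633, 0.231] pointing down, gripper open.
Joint ranges: [-2.96, 2.96], [-0.34, 2.1], [-1.41, 1.46], [0.24, 2.44], [-1.37, 4.51], [0.17, 1.92], [-2.96, 2.96]. Speed limits (rad/s): [2.39, 2.39, 3.14, 3.14, 3.14, 3.14, 3.14].

## Interface

Orientations are given as a rotation vector (axis times angle).
In Python, from bench import r gives the robot as it stands. The module is installed in compiled form; this text tells all that it offers.
- The arm moves only by the shell command python3 -m crank 'ROWS' [FORCE]. ROWS is JSON, a list of rows, each a list of 5 numbers: the shift along the world's x, y, z in units of 200 mm (1.0 is 200 mm), then the turn about the world's z in units of 45 degrees (1.0 is 45 degrees), then the opening, from -1 (shut) to 1 (fully open). In form: [[dx, dy, dz, turn, jaw], ...]. A call has 1 to 8 rows; each row shifts and turns the commanded pose from where the row before left it; what a row does not reach is not made up. A row lasts 1/12 s, in which the tool goes at most 41.7 mm and 7.16 degrees, less where a joint would pass 70% of its speed; a pose out of reach is approached as far as the arm can. A call with a number of a shift or a turn outside -1 to 1 is refused whole. A call with a gripper value outside its range is refused whole. The fingers move at their own pace and stop on an object; FORCE is the grip in N (left out, the last holds). Time passes only in rows, so rows that do not move let the fingers close. It gives the time, the measured TCP pose, the force, the opening and the grip force at its end, in the units of the state.
- r.get_obs(): the state, without advancing time (a new reading comes with each control period).
- r.grab_frame(name): name is "scene" or "top"; returns the picture (420x560x3 uint8, blue, green, red); there is no depth.
- r.camera_model(name): a dict with "fx", "fy", "cx", "cy" (pixels), "distortion" ([k1, k2, p1, p2, k3] as OpenCV has them; the pictures are not rectified), "R" (3x3) and "t" (3): a world point X has camera coordinates R X + t. Camera axes: x right, y down, z forward; pixel columns grow to the right and rows downward; lengths in m; the calibration is good to about 2 mm. A picture is of the moment at which its call begins. camera_model takes no time and is no camera call.
- r.hand_in(): hands the job in; it is judged then, once.
The state is a dict: "clock": time; "joints": joint angles; "qvel": joint speeds; "tau": joint torques, N m; "tcp_pos": TCP position; "orientation": TCP orientation; "contact_force": force on the tool from outside, world axes, zero at the start; "moment": the same for the moment, N m; "grip_width": finger opening in m; "gripper_force": force on a finger pad.
Only numpy, scipy, OpenCV 4.12 (cv2) and the standard library are available. Lean on these libraries where they do the work, as an engineer would, in place of code of your own. Each camera call takes 0.05 s, during which the arm holds its last target. There are 200 camera calls.

## Task

Slide the clear guard of the bobbin sander along its track, fully open to its stop, and turn the shaft until the flat on it faces along the key trough on the housing. Then put the loose shaft collar over the end of the shaft with its set screw on that flat, also pointing along the trough, and keep holding it level with the screw about halfway down the flat, drawn so that the screw's tip presses lightly against the flat. Finish while still gripping the collar there (do not let it go or let it slide down), and leave the other things on the bench alone.

Things in the scene. Friction and masses are not known exactly. Their poses are not given: they have to be found in the camera images.
- sander: Low green housing fixed to the bench, 45 mm high, upright spindle in it. Origin: on the spindle's axis at bench level; z up. It reaches 85 mm to -x, 95 mm to +x, 90 mm to -y, 230 mm to +y of the axis. On the axis, heights above the bench: brown drum 60 mm across to 88 mm, washer 36 mm across to 91, round steel shaft 22 mm across to 106, D-shaped (with the flat) to its end at 150 mm.
- trough (a point): Outer end of the key trough: two steel ribs 8 mm high, 50 mm long, 20 mm apart on the housing's top, running from 35 to 85 mm out from the spindle's axis along the housing's -x axis. The point lies on the trough's middle line, 85 mm from the axis, on the housing's top.
- shaft (a joint): Turn of the spindle about the upright axis, rad, positive anticlockwise from above. At 0 the flat faces the housing's -x axis, along the key trough. It starts at 0.5 to 1.5 rad and stays where it is left (drag about 0.06 N m); the drum turns with it. Range -3.1 to 3.1 rad.
- flat_mid (a point): Middle of the flat, on its surface, 128 mm above the bench: the flat lies 5 mm from the spindle's axis, is 44 mm long (106 to 150 mm high), about 20 mm wide. Pinched across the flat the shaft measures 16 mm, elsewhere up to 22 mm: with a pad square on the flat the fingers close further. The point's -x axis points out of the flat.
- shaft_top (a point): Centre of the shaft's top end, on the spindle's axis, 150 mm above the bench. The end has a 1.5 mm chamfer.
- guard (a joint): Slide of the guard along the housing's +y axis, m: 0 = over the spindle, 0.15 = fully open at its stop. It starts between 0 and 0.04. Drag about 2 N, stays where it is left.
- guard_grip (a point): Grip point of the guard: black bar on top of its see-through plate, 40 mm along the housing's x, 12 mm thick along y (the slide's direction), 30 mm high. The point is in its middle, 192 mm above the bench, 8 mm below the bar's top. The plate, 130 x 80 mm, 165 to 170 mm above the bench, covers the spindle's end until opened; an upright on the +x side carries it.
- collar: Loose steel shaft collar lying on the bench, 22 mm high, 42 mm across, bore 25 mm, 0.1 to 0.2 kg. Origin: centre of its underside, on the bore's axis; z up. Lugs with flat faces 22 mm wide at +y and -y, 46 mm over them: grip there. Set screw on the -x side at half height (11 mm up). Over the shaft it has 1.5 mm play. Let go, it slides down until the screw meets the flat's lower end.
- collar_screw (a point): Outer end of the set screw's dark head (10 mm across), 32 mm from the bore's axis on the collar's -x side, 11 mm up. Inside the bore its tip, 6 x 6 mm, flat-ended, reaches to 6.5 mm from the axis, so the collar goes on only with the screw over the flat; drawing the collar 1.5 mm along its +x axis brings the tip against the flat.
- glue_tin: Bystander: upright metal tin, 68 mm across, 90 mm high. Origin: centre of its underside.
- screwdriver: Bystander: screwdriver lying on the bench, about 200 mm long. Origin on its underside.
- shoe_last: Bystander: wooden shoe last, about 250 x 85 x 95 mm high. Origin: under its middle.
Not all that is in view belongs to the job. There is more than one size of the collar; the one meant has the size given above.

How it is judged:
By the outcome, as a careful person would: the job done as asked, in the order asked, and still so for the second after the job is handed in, while the arm keeps its last pose, push and grip.
It also fails if it takes over 72 s, if anything falls off the work surface, if the arm or the gripper's body presses on something with over 40 N, if the wrist force passes 120 N, or if a joint passes its speed limit or range.

## Working session

There is one attempt and no reset: what is moved stays moved. The work goes in short steps, Python scripts to look and compute and a shell command to move; the robot and the scene stay as the last step left them, time stands still between calls to the robot, and variables do not carry over. Pictures are saved under pics/ and viewed, at most 10 in all, crops included, and the job is handed in when it is done.

```bash
mkdir -p pics; python3 - <<'E'
from bench import r
import cv2, numpy as np
o=r.get_obs();print(o, r.grip_point_offset)
for n in("scene","top"):
    f=r.grab_frame(n);cv2.imwrite(f"pics/{n}0.png",f)
    c=r.camera_model(n);print(n,c)
E
```

```text
{'clock': 0.0, 'joints': array([-1.32507907,  0.47781156,  0.02237146,  1.5564424 , -0.01148319,
        1.10928636, -0.08308207]), 'qvel': array([ 0.00036581, -0.00088483,  0.00216572,  0.00017228,  0.00082739,
        0.00133578,  0.00134817]), 'tau': array([ 1.47312508e-04, -5.96462166e+01,  1.60811171e+00, -2.81203687e+01,
        1.24218801e-02,  9.28226887e-03, -2.67759003e-05]), 'tcp_pos': array([0.23370925, 0.63262813, 0.23032247]), 'orientation': array([-5.52823371e-01, -3.09241006e+00,  2.84673069e-03]), 'contact_force': array([ 0.44817146, -0.16968315, -0.12709144]), 'moment': array([-0.01639812, -0.01562336,  0.04884964]), 'gripper_force': 0.0, 'grip_width': 0.08547479924703942} 0.0187
scene {'fx': 440.9122991541693, 'fy': 440.9122991541693, 'cx': 282.24279291494764, 'cy': 208.62871350922333, 'distortion': array([0.01594088, 0.        , 0.        , 0.        , 0.        ]), 'R': array([[-0.94464841, -0.32774364, -0.01494951],
       [-0.27011639,  0.80279684, -0.53155844],
       [ 0.18621631, -0.49809773, -0.84688969]]), 't': array([0.52107219, 0.361979  , 0.78843732])}
top {'fx': 413.1901571944688, 'fy': 413.1901571944688, 'cx': 281.86458870312674, 'cy': 209.553968812301, 'distortion': array([0.02646381, 0.        , 0.        , 0.        , 0.        ]), 'R': array([[-0.00923983, -0.99955099, -0.02850343],
       [-0.98586913,  0.01387391, -0.16694183],
       [ 0.16726232,  0.02655814, -0.98555466]]), 't': array([-0.12118748,  0.62282769,  1.07851303])}
```

View pics/scene0.png

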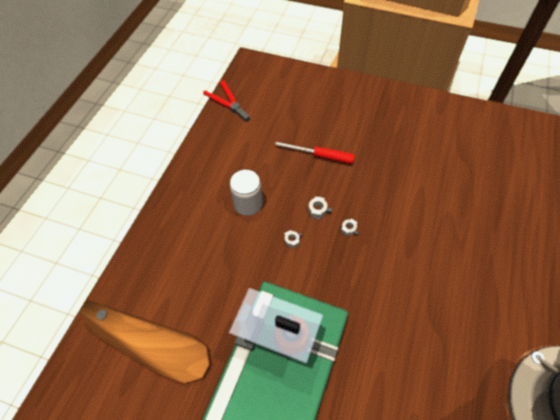

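View pics/top0.png

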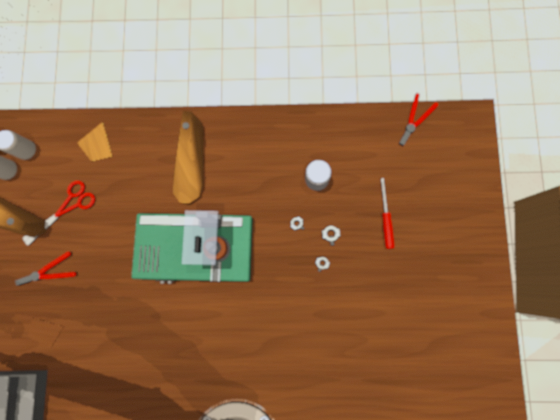

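The scene view shows the three collars at (318,207), (292,238) and (349,227), and the guard's black bar at (288,324). In the top view the collars are at (331,233), (297,223) and (322,263). The housing there spans (132–252, 213–282), the bar is at (198,244), and the trough points down towards the robot at (215,272).

Collar candidates in the top view: (331,233), which is the largest, (297,223) and (322,263). I'll measure their sizes and crop.

```bash
cat > h.py <<'E'
from bench import r
import cv2, numpy as np
def cam(n):
    c=r.camera_model(n);K=np.array([[c['fx'],0,c['cx']],[0,c['fy'],c['cy']],[0,0,1.]])
    return K,np.array(c['distortion']),np.array(c['R']),np.array(c['t'])
def ray(n,p):
    K,d,R,t=cam(n);u=cv2.undistortPoints(np.float64(p).reshape(-1,1,2),K,d)[:,0]
    return -R.T@t,np.c_[u,np.ones(len(u))]@R
def onz(n,p,z):
    o,v=ray(n,p);return (o+v*((z-o[2])/v[:,2])[:,None])
def proj(n,X):
    K,d,R,t=cam(n);return cv2.projectPoints(np.float64(X).reshape(-1,1,3),cv2.Rodrigues(R)[0],t,K,d)[0][:,0]
def tri(p,q,a="scene",b="top"):
    o,v=ray(a,p);O,w=ray(b,q);v=v[0]/np.linalg.norm(v);w=w[0]/np.linalg.norm(w)
    s=np.linalg.lstsq(np.c_[v,-w],O-o,rcond=None)[0];A=o+s[0]*v;B=O+s[1]*w
    return (A+B)/2,np.linalg.norm(A-B)
def blobs(m,amin,win=None):
    if win: 
        k=np.zeros_like(m);x0,y0,x1,y1=win;k[y0:y1,x0:x1]=m[y0:y1,x0:x1];m=k
    c=cv2.findContours(m,cv2.RETR_EXTERNAL,cv2.CHAIN_APPROX_NONE)[0]
    return [x for x in c if cv2.contourArea(x)>=amin]
E
python3 - <<'E'
from h import *
f=cv2.imread('pics/top0.png');s=cv2.imread('pics/scene0.png')
hsv=cv2.cvtColor(f,cv2.COLOR_BGR2HSV)
g=cv2.inRange(hsv,(60,80,40),(90,255,255))
c=np.vstack(blobs(g,50,(120,200,265,295)))[:,0]
P=onz('top',c,.045)[:,:2]
rc=cv2.minAreaRect(np.float32(P*1000));print('housing',rc)
for n,im,w in(('top',f,(285,212,345,275)),('scene',s,(280,190,365,250))):
    h=cv2.cvtColor(im,cv2.COLOR_BGR2HSV)
    m=cv2.inRange(h,(0,0,0),(180,90,255))
    for b in blobs(m,20,w):
        Q=onz(n,b[:,0],.022)[:,:2]*1000
        print(n,cv2.minAreaRect(b)[:2],'mm',cv2.minAreaRect(np.float32(Q)))
crop=np.hstack([cv2.resize(f[205:280,285:350],None,fx=6,fy=6,interpolation=2),cv2.resize(s[190:265,300:365],None,fx=6,fy=6,interpolation=2)])
cv2.imwrite('pics/c1.png',crop)
crop=np.hstack([cv2.resize(f[205:290,170:260],None,fx=4.4,fy=6,interpolation=2),cv2.resize(s[280:365,230:320],None,fx=4.4,fy=6,interpolation=2)])
cv2.imwrite('pics/c2.png',crop)
for n,im,w in(('top',f,(185,230,212,258)),('scene',s,(265,310,310,340))):
    h=cv2.cvtColor(im,cv2.COLOR_BGR2HSV);m=cv2.inRange(h,(0,0,0),(180,255,60))
    for b in blobs(m,10,w):
        print('bar',n,cv2.minAreaRect(b),onz(n,[cv2.minAreaRect(b)[0]],.195))
E
```

```text
housing ((522.8571166992188, 116.2257080078125), (316.9051513671875, 175.6185302734375), 88.11900329589844)
top ((322.0000305175781, 262.5000305175781), (13.8108549118042, 14.161978721618652)) mm ((477.9195251464844, -236.05511474609375), (37.27035140991211, 38.74482345581055), 19.753768920898438)
top ((330.3115539550781, 233.2423095703125), (17.453453063964844, 17.716571807861328)) mm ((557.9596557617188, -261.0583801269531), (47.78602600097656, 49.45063018798828), 50.91260528564453)
top ((296.5, 223.0), (14.0, 13.0)) mm ((587.7409057617188, -168.0887908935547), (36.22068405151367, 39.32008361816406), 89.2799072265625)
scene ((291.25, 238.25001525878906), (17.076297760009766, 15.495158195495605)) mm ((585.9935302734375, -159.28700256347656), (37.61306381225586, 38.33262252807617), 87.73399353027344)
scene ((349.0, 226.5), (15.0, 16.0)) mm ((474.382568359375, -227.88587951660156), (36.455604553222656, 38.051597595214844), 18.63178825378418)
scene ((317.7348937988281, 206.83554077148438), (20.890413284301758, 20.398876190185547)) mm ((554.5125122070312, -255.20419311523438), (47.881805419921875, 57.15620803833008), 44.64997482299805)
bar top ((199.0, 244.5), (13.0, 2.0), 90.0) [[0.51614696 0.0636746  0.195     ]]
bar scene ((287.0411071777344, 324.3904113769531), (24.461599349975586, 9.597373962402344), 20.556041717529297) [[0.51488549 0.07431324 0.195     ]]
```

View pics/c1.png

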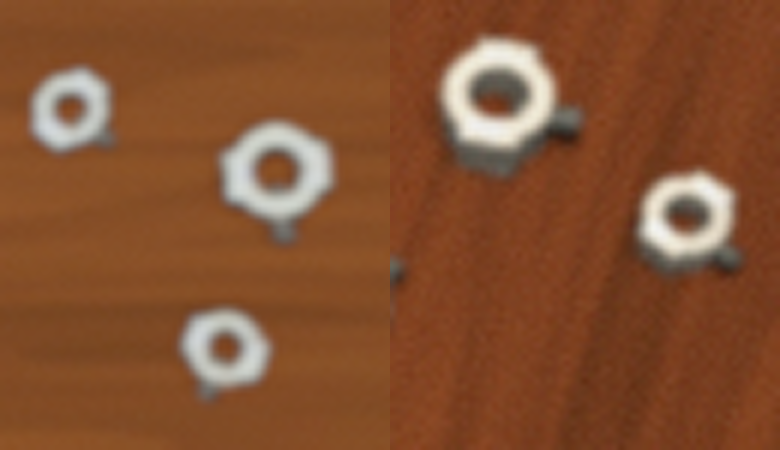

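View pics/c2.png

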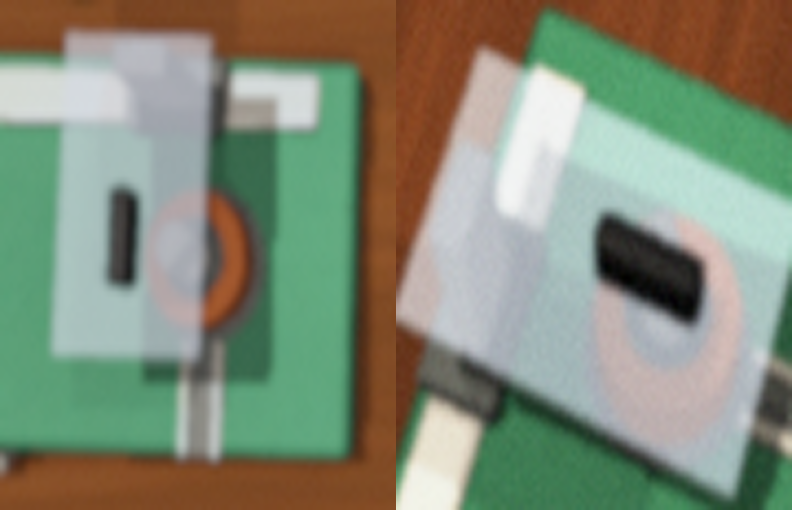

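The collar I want is the large one, at top (331,233) and scene (318,206). The other two measure under 40 mm. Its screw is at top (332,243), pointing at about world -x. In the second crop the guard bar is at top (198,244.5), and the drum sits under the plate at about (216,248) with the trough below it. Housing yaw is about -1.9° and the axis is near (0.516, 0.046). I'll move to the bar now.

```bash
python3 -m crank '[[0.09,-0.17,0.02,0.137,1],[0.09,-0.17,0.02,0.137,1],[0.09,-0.17,0.02,0.137,1],[0.09,-0.17,0.02,0,1],[0.09,-0.17,0,0,1],[0.09,-0.17,0,0,1],[0.09,-0.17,0,0,1],[0.09,-0.17,0,0,1]]' && python3 -m crank '[[0.09,-0.18,0,0,1],[0.09,-0.18,0,0,1],[0.09,-0.18,0,0,1],[0.09,-0.18,0,0,1],[0.09,-0.18,0,0,1],[0.09,-0.18,0,0,1],[0.09,-0.18,0,0,1],[0.09,-0.18,0,0,1]]'
python3 - <<'E'
from h import *
f=cv2.imread('pics/top0.png');s=cv2.imread('pics/scene0.png')
yaw=np.deg2rad(-1.9);R=np.array([[np.cos(yaw),-np.sin(yaw)],[np.sin(yaw),np.cos(yaw)]]);O=np.array([.5156,.0464])
print('axis proj 88mm',proj('top',[[*O,.088]]),proj('scene',[[*O,.088]]))
# bar by darkness centroid both views
C=[]
for n,im,w in(('scene',s,(265,310,310,340)),('top',f,(190,232,206,258))):
    m=(im.max(2)<95).astype(np.uint8)*255
    b=max(blobs(m,5,w),key=cv2.contourArea);C.append(cv2.minAreaRect(b)[0]);print(n,cv2.minAreaRect(b))
print('bar tri',tri([C[0]],[C[1]]))
X=[]
for n,im,w in(('scene',s,(303,192,333,222)),('top',f,(318,220,345,246))):
    m=(im.min(2)>130).astype(np.uint8)*255
    b=max(blobs(m,20,w),key=cv2.contourArea);p=b[:,0]
    Q=onz(n,p,.022)[:,:2]*1000
    print(n,'collar face',cv2.minAreaRect(np.float32(Q)),cv2.minEnclosingCircle(np.float32(Q)),cv2.minAreaRect(b)[0]);X.append(cv2.minAreaRect(b)[0])
print(tri([X[0]],[X[1]]))
print('screw scene',onz('scene',[(329.5,210.3)],.012),'top',onz('top',[(332.5,243)],.012))
E
```

```text
clock: 0.77
tcp_pos: [0.3783, 0.3592, 0.2471]
orientation: [-0.049, -3.141, 0.0]
contact_force: [0.9, -0.3, 0.2]
grip_width: 0.0853
gripper_force: 0.0
clock: 1.43
tcp_pos: [0.5221, 0.0712, 0.2472]
orientation: [-0.048, -3.141, -0.0]
contact_force: [1.1, 0.1, 0.7]
grip_width: 0.0854
gripper_force: 0.0
axis proj 88mm [[214.86618412 248.05276184]] [[292.05456538 328.23059513]]
scene ((287.0205383300781, 324.4452209472656), (25.866092681884766, 10.88482666015625), 20.556045532226562)
top ((197.5, 244.0), (14.0, 5.0), 90.0)
bar tri (array([0.51745809, 0.07037659, 0.18131641]), np.float64(0.002213231761383066))
scene collar face ((556.0242309570312, -258.471923828125), (38.75273513793945, 46.03896713256836), 17.28852081298828) ((557.0634155273438, -258.73614501953125), 24.230606079101562) (317.5, 205.5)
top collar face ((558.6378784179688, -261.59149169921875), (40.74435806274414, 45.34627914428711), 43.955135345458984) ((559.22314453125, -262.0935363769531), 24.34239959716797) (330.5, 233.0)
(array([ 0.55808584, -0.26223842,  0.01546514]), np.float64(0.0024030135082755283))
screw scene [[ 0.52768453 -0.26065137  0.012     ]] top [[ 0.53171507 -0.26723112  0.012     ]]
```

```bash
python3 -m crank '[[-0.02,0,-0.12,0,1],[0,0,-0.12,0,1],[0,0,-0.1,0,1],[0,0,-0.005,0,1],[0,0,0,0,-1],[0,0,0,0,-1],[0,0,0,0,-1],[0,0,0,0,-1]]' 30 && python3 -m crank '[[0,0,0,0,-1],[0,0,0,0,-1],[0,0,0,0,-1],[0,0,0,0,-1]]'
```

```text
clock: 2.1
tcp_pos: [0.5187, 0.0735, 0.1796]
orientation: [0.048, 3.139, 0.001]
contact_force: [0.2, -0.1, -0.1]
grip_width: 0.0388
gripper_force: 0.0
clock: 2.43
tcp_pos: [0.5183, 0.0731, 0.1791]
orientation: [0.049, 3.14, 0.0]
contact_force: [-0.8, -1.2, 5.6]
grip_width: 0.0115
gripper_force: 31.7
```

```bash
python3 -m crank '[[0.003,0.1,0.003,0,-1],[0.004,0.12,0,0,-1],[0.004,0.12,0,0,-1],[0.004,0.12,0,0,-1],[0.002,0.06,0,0,-1],[0.001,0.03,0,0,-1],[0,0,0,0,-1]]' && python3 -m crank '[[0.001,0.02,0,0,-1],[0.001,0.02,0,0,-1],[0,0,0,0,-1]]'
```

```text
clock: 3.02
tcp_pos: [0.5221, 0.1846, 0.1791]
orientation: [0.047, 3.14, 0.002]
contact_force: [2.9, 1.0, 0.3]
grip_width: 0.0114
gripper_force: 31.0
clock: 3.27
tcp_pos: [0.5223, 0.1907, 0.1791]
orientation: [0.05, 3.141, -0.0]
contact_force: [1.7, -1.1, 2.3]
grip_width: 0.0112
gripper_force: 31.2
```

```bash
python3 -m crank '[[0.001,0.02,0,0,-1],[0.0,0.02,0,0,-1],[0.001,0.02,0,0,-1],[0,0,0,0,-1]]' && python3 -m crank '[[0,0.02,0,0,-1],[0,0.01,0,0,-1],[0,0,0,0,-1]]'
```

```text
clock: 3.6
tcp_pos: [0.5226, 0.2, 0.1791]
orientation: [-0.052, -3.141, 0.007]
contact_force: [0.8, -10.0, 8.1]
grip_width: 0.011
gripper_force: 32.2
clock: 3.85
tcp_pos: [0.5226, 0.2001, 0.1791]
orientation: [-0.059, -3.139, 0.017]
contact_force: [-1.0, -24.8, 13.6]
grip_width: 0.0108
gripper_force: 33.6
```

```bash
python3 -m crank '[[0,-0.02,0,0,-1],[0,-0.005,0,0,-1],[0,0,0,0,1],[0,0,0,0,1],[0,0,0,0,1],[0,0,0,0,1],[0,0,0.1,0,1],[0,0,0.15,0,1]]' && python3 -m crank '[[0,-0.1,0.15,0,1],[0,-0.2,0,0,1],[0,-0.2,0,0,1],[0,-0.2,0,0,1],[0,-0.2,0,0,1],[0,-0.2,0,0,1],[0,-0.2,0,0,1],[0,-0.2,0,0,1]]' && python3 -m crank '[[0,-0.2,0,0,1],[0,-0.2,0,0,1],[0,-0.1,0,0,1],[0,0,0,0,1]]'
python3 - <<'E'
from h import *
f=r.grab_frame('top');s=r.grab_frame('scene')
cv2.imwrite('pics/top1.png',f);cv2.imwrite('pics/scene1.png',s)
O=[.516,.048]
a=proj('top',[[*O,.13]])[0].astype(int);b=proj('scene',[[*O,.13]])[0].astype(int);print(a,b)
k=lambda im,p:cv2.resize(im[p[1]-28:p[1]+28,p[0]-24:p[0]+24],None,fx=8,fy=8,interpolation=2)
cv2.imwrite('pics/c3.png',np.hstack([k(f,a),k(s,b)]))
E
```

```text
clock: 4.52
tcp_pos: [0.5198, 0.2042, 0.2265]
orientation: [-0.046, -3.135, 0.005]
contact_force: [0.7, -0.2, 0.2]
grip_width: 0.0824
gripper_force: 0.0
clock: 5.18
tcp_pos: [0.5219, -0.0968, 0.259]
orientation: [0.047, 3.141, 0.001]
contact_force: [0.8, -1.1, -0.2]
grip_width: 0.0856
gripper_force: 0.0
clock: 5.52
tcp_pos: [0.5211, -0.2013, 0.259]
orientation: [-0.06, -3.141, 0.004]
contact_force: [-0.5, -0.2, 0.3]
grip_width: 0.0859
gripper_force: 0.0
[211 246] [291 321]
```

View pics/c3.png

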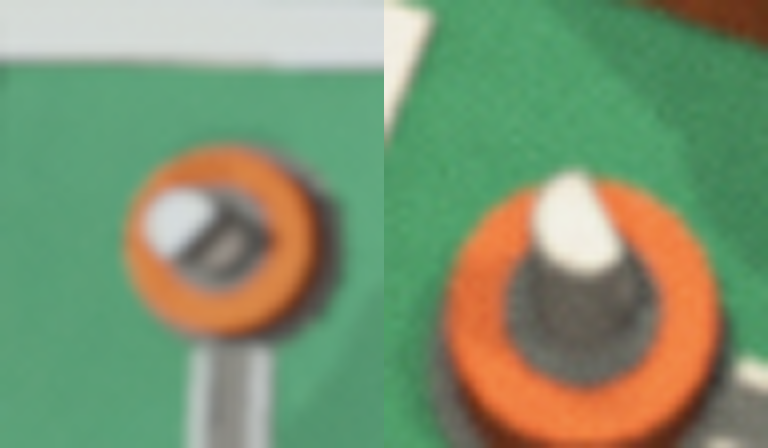

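The top-view crop shows the shaft's white end face at about (209,244), with its flat chord facing down and right. That puts the flat roughly 50° anticlockwise of the trough. The scene crop shows the same face at (291,320), with the drum clear of the guard. I'll measure the angle and the axis.

```bash
cat > ang.py <<'E'
from h import *
def meas(f,s,z=.15):
    for n,im in(('top',f),('scene',s)):
        p=proj(n,[[.516,.048,.14]])[0].astype(int)
        h=cv2.cvtColor(im,cv2.COLOR_BGR2HSV)
        up=lambda a:cv2.resize(a,None,fx=6,fy=6,interpolation=cv2.INTER_CUBIC)
        x0,y0=p-22;cr=up(im[y0:y0+44,x0:x0+44])
        m=(cr.min(2)>140).astype(np.uint8)*255
        bl=[b for b in blobs(m,300) if np.hypot(*(b[:,0].mean(0)-132))<60]
        if bl:
            b=max(bl,key=cv2.contourArea);m2=np.zeros_like(m);cv2.drawContours(m2,[b],-1,255,-1)
            yy,xx=np.nonzero(m2);px=(np.c_[xx,yy]+.5)/6-.5+[x0,y0]
            Q=onz(n,px,z)[:,:2]*1000;c=Q.mean(0);w,v=np.linalg.eigh(np.cov((Q-c).T))
            a=np.rad2deg(np.arctan2(v[1,0],v[0,0]))
            nd=v[:,0]; hh=cv2.minAreaRect(np.float32(Q))
            print(n,'face c',c.round(1),'normal deg(mod180)',round(a%180,1),'ext',(4*np.sqrt(w)).round(1),len(Q),hh)
        hc=cv2.cvtColor(cr,cv2.COLOR_BGR2HSV);o=cv2.inRange(hc,(3,140,120),(18,255,255))
        b=max(blobs(o,300),key=cv2.contourArea);px=(b[:,0]+.5)/6-.5+[x0,y0]
        Q=onz(n,px,.088)[:,:2]*1000;print(n,'drum',cv2.minEnclosingCircle(np.float32(Q)),cv2.fitEllipse(cv2.convexHull(np.float32(Q)))[:2])
E
python3 - <<'E'
from ang import *
meas(cv2.imread('pics/top1.png'),cv2.imread('pics/scene1.png'))
f=cv2.imread('pics/top1.png');h=cv2.cvtColor(f,cv2.COLOR_BGR2HSV)
g=cv2.inRange(h,(60,80,40),(90,255,255));c=np.vstack(blobs(g,50,(120,200,265,295)))[:,0]
P=onz('top',c,.045)[:,:2]*1000;print(cv2.minAreaRect(np.float32(P)))
# edge fits: -y edge (right), -x edge (bottom)
for k,sel in(('right',(c[:,0]>245)&(c[:,1]>220)&(c[:,1]<276)),('bottom',(c[:,1]>275)&(c[:,0]>140)&(c[:,0]<200))):
    v=cv2.fitLine(np.float32(P[sel]),cv2.DIST_HUBER,0,.01,.01).ravel();print(k,v,np.rad2deg(np.arctan2(v[1],v[0])))
# trough ribs: bright pixels
m=((f.min(2)>120)*255).astype(np.uint8)
for b in blobs(m,8,(195,255,235,285)):
    Q=onz('top',b[:,0],.053)[:,:2]*1000;print('rib',cv2.minAreaRect(np.float32(Q)))
E
```

```text
top face c [518.5  50.3] normal deg(mod180) 42.9 ext [18.1 24.1] 1984 ((519.2485961914062, 50.57817459106445), (17.15501594543457, 23.159482955932617), 45.1960563659668)
top drum ((516.394287109375, 47.209205627441406), 30.540287017822266) ((516.3734741210938, 47.05834197998047), (57.89802551269531, 61.318931579589844))
scene face c [516.5  53.3] normal deg(mod180) 43.7 ext [16.3 22.9] 3718 ((517.1357421875, 53.69464874267578), (15.626965522766113, 22.21644401550293), 44.542266845703125)
scene drum ((502.04400634765625, 40.95527648925781), 24.74216651916504) ((506.71527099609375, 43.37225341796875), (35.11252975463867, 49.675289154052734))
((520.7927856445312, 116.49809265136719), (319.5311279296875, 173.1479949951172), 89.38648986816406)
right [ 9.9925095e-01 -3.8697764e-02  5.1911493e+02 -4.1219028e+01] -2.2177722
bottom [3.3410605e-02 9.9944168e-01 4.3824393e+02 1.6739003e+02] 88.08535
rib ((459.918212890625, 50.80815887451172), (29.56134605407715, 52.799896240234375), 89.38488006591797)
```

```bash
python3 -m crank '[[-0.02,0.156,0,-0.124,1],[0,0.156,0,-0.124,1],[0,0.156,0,-0.124,1],[0,0.156,0,-0.124,1],[0,0.156,0,-0.124,1],[0,0.156,0,-0.124,1],[0,0.156,0,-0.124,1],[0,0.156,0,-0.124,1]]' && python3 -m crank '[[0,0,0,0,1],[0,0,-0.15,0,1],[0,0,-0.15,0,1],[0,0,-0.15,0,1],[0,0,-0.15,0,1],[0,0,-0.1,0,1],[0,0,-0.035,0,1],[0,0,0,0,1]]'
```

```text
clock: 6.28
tcp_pos: [0.5173, 0.0579, 0.2589]
orientation: [-1.239, -2.886, -0.001]
contact_force: [1.0, -0.2, -0.1]
grip_width: 0.0852
gripper_force: 0.0
clock: 6.95
tcp_pos: [0.5166, 0.0552, 0.1103]
orientation: [-1.233, -2.886, 0.003]
contact_force: [0.2, 0.0, 0.5]
grip_width: 0.0851
gripper_force: 0.0
```

```bash
python3 -m crank '[[0,-0.03,0.005,0,1],[0,0,0,0,-1],[0,0,0,0,-1],[0,0,0,0,-1],[0,0,0,0,-1],[0,0,0,0,-1],[0,0,0,0,-1],[0,0,0,0,-1]]' 25 && python3 -m crank '[[0,0,0,0,-1],[0,0,0,0,-1],[0,0,0,0,-1]]'; python3 -c "
from bench import r;o=r.get_obs();print(o['tcp_pos'],o['moment'],o['contact_force'],o['joints'])"
```

```text
clock: 7.62
tcp_pos: [0.5201, 0.0494, 0.1137]
orientation: [1.235, 2.886, 0.005]
contact_force: [3.9, 3.9, -0.5]
grip_width: 0.015
gripper_force: 28.8
clock: 7.87
tcp_pos: [0.52, 0.0494, 0.1136]
orientation: [1.235, 2.886, 0.005]
contact_force: [3.0, 4.3, 0.7]
grip_width: 0.0155
gripper_force: 28.8
[0.52003898 0.04943501 0.11364249] [ 0.64317394 -0.51959049 -0.03469943] [2.95737813 4.34321726 0.66893521] [-0.51246617  0.3958058   0.36959756  2.04654833 -0.21181284  0.73096305
  0.7510034 ]
```

```bash
python3 -m crank '[[0,-0.001,0,-0.127,-1],[0.001,-0.002,0,-0.127,-1],[0,-0.001,0,-0.127,-1],[0.001,-0.002,0,-0.127,-1],[0.001,-0.001,0,-0.127,-1],[0,-0.002,0,-0.127,-1],[0.001,-0.001,0,-0.127,-1],[0,-0.001,0,-0.127,-1]]' 35 && python3 -m crank '[[0,0,0,0,-1],[0,0,0,0,-1],[0,0,0,0,-1]]'; python3 -c "
from bench import r;o=r.get_obs();print(o['tcp_pos'],o['moment'],o['contact_force']);w=o['orientation'];import math;print((2*math.degrees(math.atan2(w[1],w[0]))-90)%180)"
```

```text
clock: 8.53
tcp_pos: [0.5182, 0.0464, 0.1136]
orientation: [-2.265, -2.173, 0.0]
contact_force: [-7.6, 1.6, 13.4]
grip_width: 0.0153
gripper_force: 37.7
clock: 8.78
tcp_pos: [0.5183, 0.0464, 0.1136]
orientation: [-2.26, -2.179, 0.0]
contact_force: [-7.3, 1.8, 11.3]
grip_width: 0.0157
gripper_force: 37.4
[0.51826954 0.04643278 0.1135803 ] [ 0.2679681   1.10510736 -0.05705622] [-7.28522341  1.81820264 11.25838887]
177.89233290342185
```

```bash
python3 -m crank '[[-0.005,0,0.005,0,-1],[0,0,0,0,-1],[0,0,0,0,-1]]';python3 -m crank '[[-0.005,0,0,0,-1],[0,0,0,0,-1],[0,0,0,0,-1]]';  python3 -c "
from bench import r;o=r.get_obs();print(o['tcp_pos'],o['moment'],o['contact_force'],o['grip_width']);w=o['orientation'];import math;print((2*math.degrees(math.atan2(w[1],w[0]))-90)%180)"
```

```text
clock: 9.03
tcp_pos: [0.5183, 0.0463, 0.1137]
orientation: [-2.262, -2.18, -0.001]
contact_force: [2.5, 3.5, -6.2]
grip_width: 0.0156
gripper_force: 36.5
clock: 9.28
tcp_pos: [0.5183, 0.0464, 0.1137]
orientation: [2.261, 2.179, 0.003]
contact_force: [7.3, 3.9, -10.6]
grip_width: 0.015
gripper_force: 35.3
[0.51825422 0.04636045 0.11374755] [ 0.56108359 -1.22405415 -0.06766292] [  7.29694347   3.88562038 -10.64379639] 0.01504692699474312
177.90416640191003
```

```bash
python3 -m crank '[[0.005,0,-0.003,0,-1],[0,0,0,0,1],[0,0,0,0,1],[0,0,0,0,1],[0,0,0,0,1],[0,0,0,0,1],[0,0,0.15,0,1],[0,0,0.2,0,1]]' && python3 -m crank '[[0,0,0.15,0,1],[0,-0.1,0.15,0.155,1],[0,-0.15,0,0.155,1],[0,-0.15,0,0.155,1],[0,-0.15,0,0.155,1],[0,-0.15,0,0.155,1],[0,-0.15,0,0.155,1],[0,-0.15,0,0.155,1]]' && python3 -m crank '[[0,-0.15,0,0.155,1],[0,-0.15,0,0.155,1],[0,-0.1,0,0.155,1],[0,0,0,0.155,1],[0,0,0,0.155,1],[0,0,0,0.155,1],[0,0,0,0.155,1],[0,0,0,0,1]]'
python3 - <<'E'
from ang import *
import math
f=r.grab_frame('top');s=r.grab_frame('scene')
cv2.imwrite('pics/top2.png',f);cv2.imwrite('pics/scene2.png',s);meas(f,s)
w=r.get_obs()['orientation'];print('tooly',(2*math.degrees(math.atan2(w[1],w[0]))-90)%180)
f=cv2.imread('pics/top0.png');s=cv2.imread('pics/scene0.png')
for n,im,p in(('top',f,(331,235)),('scene',s,(320,207))):
    x0,y0=np.array(p)-16;cr=cv2.resize(im[y0:y0+32,x0:x0+32],None,fx=10,fy=10,interpolation=cv2.INTER_CUBIC)
    h=cv2.cvtColor(cr,cv2.COLOR_BGR2HSV)
    m=cv2.inRange(h,(0,0,130),(180,70,255));b=max(blobs(m,100),key=cv2.contourArea)
    P=onz(n,(b[:,0]+.5)/10-.5+[x0,y0],.022)[:,:2]*1000;hc=cv2.convexHull(np.float32(P))
    M=cv2.moments(hc);c=np.array([M['m10'],M['m01']])/M['m00'];print(n,'hull c',c)
    d=P-c;A=np.arange(-30,31,2);e=[np.ptp(d@[-math.sin(math.radians(a)),math.cos(math.radians(a))]) for a in A]
    print('width along collar-y vs yaw',[(int(a),round(float(x),1)) for a,x in zip(A,e)][::2])
    g=cv2.inRange(h,(0,0,0),(180,110,120))
    for q in blobs(g,150):
        mm=q[:,0].mean(0);X=onz(n,[(mm+.5)/10-.5+[x0,y0]],.011)[0,:2]*1000;v=X-c
        print('  dark',X.round(1),'dist',round(float(np.hypot(*v)),1),'dir-180',round((math.degrees(math.atan2(v[1],v[0]))-180)%360,1),cv2.contourArea(q))
E
```

```text
clock: 9.95
tcp_pos: [0.5155, 0.0451, 0.1815]
orientation: [-2.261, -2.178, 0.011]
contact_force: [1.1, 1.0, 0.5]
grip_width: 0.0852
gripper_force: 0.0
clock: 10.62
tcp_pos: [0.5176, -0.1559, 0.2434]
orientation: [-1.151, -2.923, -0.0]
contact_force: [0.2, -0.1, 0.6]
grip_width: 0.0854
gripper_force: 0.0
clock: 11.28
tcp_pos: [0.5177, -0.2347, 0.2432]
orientation: [0.157, -3.137, -0.0]
contact_force: [0.4, 0.3, 0.5]
grip_width: 0.0854
gripper_force: 0.0
top face c [515.4  47.4] normal deg(mod180) 127.6 ext [20.5 31. ] 2709 ((514.9796142578125, 45.44514846801758), (30.438695907592773, 21.391399383544922), 49.691734313964844)
top drum ((516.2643432617188, 46.96355438232422), 30.44873809814453) ((516.320556640625, 47.01222610473633), (58.40070724487305, 60.92570114135742))
scene face c [517.1  51.8] normal deg(mod180) 0.0 ext [15.9 23.1] 3630 ((517.8059692382812, 51.88251876831055), (22.302034378051758, 15.132392883300781), 89.66632843017578)
scene drum ((500.6332702636719, 42.20061111450195), 22.865234375) ((504.430419921875, 44.07048797607422), (34.05096435546875, 45.11445236206055))
tooly 95.26865551197011
top hull c [ 558.1775673  -261.82659025]
width along collar-y vs yaw [(-30, 51.1), (-26, 51.8), (-22, 52.3), (-18, 52.6), (-14, 52.8), (-10, 52.7), (-6, 52.4), (-2, 51.9), (2, 51.7), (6, 52.0), (10, 52.6), (14, 53.0), (18, 53.3), (22, 53.4), (26, 53.4), (30, 53.2)]
  dark [ 532.7 -264.7] dist 25.7 dir-180 6.5 1395.5
  dark [ 567.3 -263.4] dist 9.3 dir-180 170.2 194.5
scene hull c [ 555.8786483  -258.56308657]
width along collar-y vs yaw [(-30, 49.4), (-26, 50.2), (-22, 50.8), (-18, 51.1), (-14, 51.2), (-10, 51.0), (-6, 50.7), (-2, 50.2), (2, 49.5), (6, 49.4), (10, 49.7), (14, 50.0), (18, 50.2), (22, 50.4), (26, 50.6), (30, 50.6)]
  dark [ 549.  -246.6] dist 13.7 dir-180 299.9 7787.0
  dark [ 557.5 -267.4] dist 9.0 dir-180 100.7 3025.0
```

```bash
python3 -m crank '[[0.1,-0.07,-0.1,0,1],[0.095,-0.055,-0.15,0,1],[0,0,-0.15,0,1],[0,0,-0.15,0,1],[0,0,-0.15,0,1],[0,0,-0.15,0,1],[0,0,-0.05,0,1],[0,0,0,0,1]]'
```

```text
clock: 12.05
tcp_pos: [0.5551, -0.2584, 0.0607]
orientation: [0.148, -3.133, -0.003]
contact_force: [0.3, -0.3, 0.3]
grip_width: 0.0855
gripper_force: 0.0
```

```bash
python3 -m crank '[[0.008,-0.008,-0.1,0,1],[0,0,-0.1,0,1],[0,0,-0.07,0,1],[0,0,-0.025,0,1],[0,0,0,0,-1],[0,0,0,0,-1],[0,0,0,0,-1],[0,0,0,0,-1]]' 25 && python3 -m crank '[[0,0,0,0,-1],[0,0,0,0,-1],[0,0,0,0,-1]]'; python3 -c "
from bench import r;o=r.get_obs();print(o['tcp_pos'],o['moment'],o['contact_force'],o['orientation'])"
```

```text
clock: 12.72
tcp_pos: [0.5596, -0.2615, 0.0058]
orientation: [-0.151, 3.136, -0.001]
contact_force: [0.8, -0.2, 2.1]
grip_width: 0.0456
gripper_force: 25.5
clock: 12.97
tcp_pos: [0.5596, -0.2615, 0.0058]
orientation: [-0.151, 3.136, -0.001]
contact_force: [-1.2, -0.4, 7.1]
grip_width: 0.0451
gripper_force: 26.0
[ 0.559625   -0.26149367  0.00578484] [0.1358469  0.2063611  0.04908809] [-1.15093584 -0.42770411  7.08477715] [-1.50640655e-01  3.13582797e+00 -1.19303582e-03]
```

```bash
python3 -m crank '[[0,0,0,0,-1],[0,0,0.08,0,-1],[0,0,0.15,0,-1],[0,0,0.16,0,-1],[0,0,0.16,0,-1],[0,0,0.16,0,-1],[0,0,0.16,0,-1],[0,0,0.1,0,-1]]' 60 && python3 -m crank '[[-0.02,0.12,0,-0.02,-1],[-0.02,0.155,0,-0.02,-1],[-0.02,0.155,0,-0.02,-1],[-0.02,0.155,0,-0.02,-1],[-0.02,0.155,0,-0.02,-1],[-0.02,0.155,0,-0.02,-1],[-0.02,0.155,0,-0.02,-1],[-0.02,0.155,0,-0.02,-1]]' && python3 -m crank '[[-0.02,0.155,0,-0.005,-1],[-0.02,0.1,0,0,-1],[0,0.09,0,0,-1],[0,0,0,0,-1],[0,0,0,0,-1]]'
python3 - <<'E'
from h import *
import math
f=r.grab_frame('top');s=r.grab_frame('scene')
cv2.imwrite('pics/top3.png',f);cv2.imwrite('pics/scene3.png',s)
o=r.get_obs();w=o['orientation'];print('tooly',(2*math.degrees(math.atan2(w[1],w[0]))-90)%180,o['tcp_pos'])
a=proj('top',[o['tcp_pos']])[0].astype(int);b=proj('scene',[o['tcp_pos']])[0].astype(int);print(a,b)
k=lambda im,p:cv2.resize(im[p[1]-45:p[1]+45,p[0]-38:p[0]+38],None,fx=5,fy=5,interpolation=2)
cv2.imwrite('pics/c4.png',np.hstack([k(f,a),k(s,b)]))
E
```

```text
clock: 13.63
tcp_pos: [0.5594, -0.2616, 0.202]
orientation: [-0.15, 3.134, -0.002]
contact_force: [0.9, -0.5, -1.8]
grip_width: 0.0444
gripper_force: 62.6
clock: 14.3
tcp_pos: [0.5259, -0.0186, 0.1985]
orientation: [0.048, 3.141, 0.0]
contact_force: [0.7, -0.1, -2.3]
grip_width: 0.0445
gripper_force: 62.6
clock: 14.72
tcp_pos: [0.5184, 0.05, 0.1984]
orientation: [-0.049, -3.141, -0.0]
contact_force: [-0.3, -1.1, -1.9]
grip_width: 0.0442
gripper_force: 62.5
tooly 88.01973383180905 [0.51853416 0.04789878 0.19841252]
[205 243] [290 307]
```

View pics/c4.png

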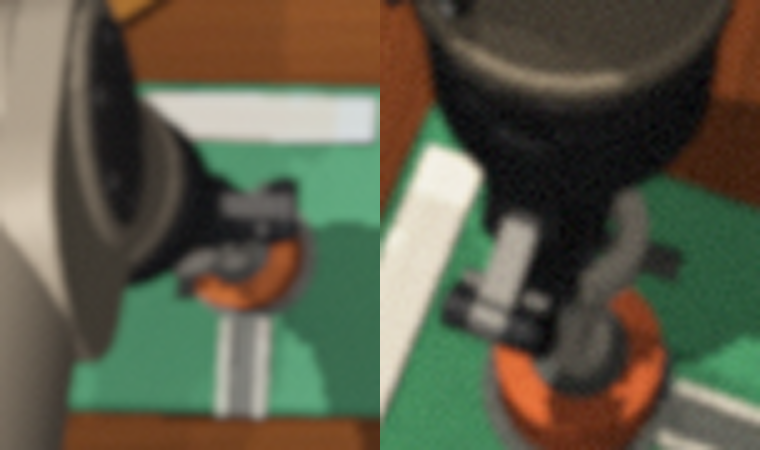

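The top view is mostly blocked by the arm, with the gripper at about (205,243) and the shaft under it. In the scene view the collar is between the fingers, with its dark screw head at about (308,314) pointing towards the trough. I'll use the head to get the collar's offset in the grip.

```bash
python3 - <<'E'
from h import *
s=cv2.imread('pics/scene3.png');T=np.array([.5185,.0479,.1984]);y=np.deg2rad(-1.98)
for off in(0,-.003):
    X=[]
    for d in(-.032,-.023):
        v=(d+off);X.append([T[0]+v*np.cos(y),T[1]+v*np.sin(y),T[2]-.0058+.011])
    print(off,proj('scene',X).round(1))
cr=cv2.resize(s[290:335,270:330],None,fx=12,fy=12,interpolation=cv2.INTER_CUBIC)
cr=cv2.convertScaleAbs(cr,alpha=1.6,beta=20)
cv2.imwrite('pics/c5.png',cr)
E
```

```text
0 [[309.7 313.2]
 [304.2 311.2]]
-0.003 [[311.5 313.9]
 [306.  311.9]]
```

View pics/c5.png

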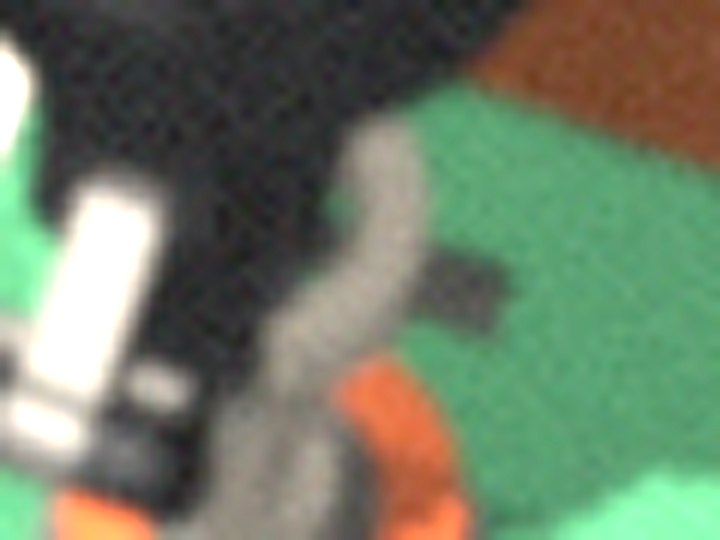

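The head's outer end is at scene (311.2,314.9), so the collar's centre sits about 2.7 mm to -x of the TCP. I'll centre it over the axis and come down gently.

```bash
python3 -m crank '[[-0.002,0.01,-0.1,0,-1],[0,0,-0.06,0,-1],[0,0,0,0,-1],[0,0,0,0,-1],[0,0,0,0,-1]]'; python3 -c "
from bench import r;o=r.get_obs();print(o['tcp_pos'],o['moment'],o['contact_force'],o['orientation'])"
```

```text
clock: 15.23
tcp_pos: [0.5188, 0.0501, 0.167]
orientation: [0.055, 3.14, -0.0]
contact_force: [0.5, -0.2, -1.2]
grip_width: 0.0445
gripper_force: 62.5
[0.51879825 0.05006091 0.16700905] [-0.02647123 -0.02744324  0.04673811] [ 0.54206843 -0.16787789 -1.2152763 ] [ 5.49394133e-02  3.14021692e+00 -1.63029940e-04]
```

```bash
python3 -m crank '[[-0.004,0,-0.02,0,-1],[0,0,-0.02,0,-1],[0,0,-0.01,0,-1],[0,0,0,0,-1],[0,0,0,0,-1]]'; python3 -m crank '[[0,0,-0.01,0,-1],[0,0,-0.01,0,-1],[0,0,0,0,-1],[0,0,0,0,-1]]'; python3 -c "
from bench import r;o=r.get_obs();print(o['tcp_pos'],o['moment'],o['contact_force'],o['orientation'])"
```

```text
clock: 15.65
tcp_pos: [0.5174, 0.051, 0.1562]
orientation: [-0.052, -3.141, 0.0]
contact_force: [-1.1, -0.0, -1.1]
grip_width: 0.0441
gripper_force: 62.5
clock: 15.98
tcp_pos: [0.5174, 0.051, 0.1522]
orientation: [-0.052, -3.141, 0.0]
contact_force: [-0.3, 0.3, -3.1]
grip_width: 0.0447
gripper_force: 62.5
[0.51739385 0.05100177 0.15219124] [-0.04388448 -0.00262503  0.0087576 ] [-0.25303159  0.2876823  -3.06166896] [-5.23193122e-02 -3.14090913e+00  1.71935243e-04]
```

```bash
python3 -m crank '[[0.002,-0.003,-0.01,0,-1],[0,0,-0.01,0,-1],[0,0,-0.01,0,-1],[0,0,0,0,-1],[0,0,0,0,-1]]'; python3 -m crank '[[0,0,-0.015,0,-1],[0,0,-0.015,0,-1],[0,0,0,0,-1],[0,0,0,0,-1]]'; python3 -c "
from bench import r;o=r.get_obs();print(o['tcp_pos'],o['moment'],o['contact_force'],o['orientation'])"
```

```text
clock: 16.4
tcp_pos: [0.5177, 0.0504, 0.1461]
orientation: [-0.052, -3.141, 0.0]
contact_force: [-0.2, -0.7, -2.0]
grip_width: 0.0442
gripper_force: 62.5
clock: 16.73
tcp_pos: [0.5177, 0.0504, 0.14]
orientation: [-0.052, -3.141, 0.0]
contact_force: [0.0, -0.1, -1.4]
grip_width: 0.0445
gripper_force: 62.5
[0.51768816 0.05038358 0.14003968] [ 0.0092085  -0.0545811   0.01189732] [ 0.03216079 -0.06608702 -1.40537256] [-5.24423909e-02 -3.14062478e+00  2.61744584e-04]
```

```bash
python3 -m crank '[[0,0,-0.03,0,-1],[0,0,-0.03,0,-1],[0,0,-0.02,0,-1],[0,0,-0.006,0,-1],[0,0,0,0,-1],[0,0,0,0,-1]]'; python3 -m crank '[[0.003,0,0,0,-1],[0,0,0,0,-1],[0,0,0,0,-1]]';  python3 -m crank '[[0.002,0,0,0,-1],[0,0,0,0,-1],[0,0,0,0,-1]]'; python3 -c "
from bench import r;o=r.get_obs();print(o['tcp_pos'],o['moment'],o['contact_force'],o['orientation'])"
```

```text
clock: 17.23
tcp_pos: [0.5178, 0.0503, 0.123]
orientation: [-0.053, -3.141, 0.0]
contact_force: [0.6, -0.2, -2.5]
grip_width: 0.0445
gripper_force: 62.5
clock: 17.48
tcp_pos: [0.5187, 0.0504, 0.1233]
orientation: [0.052, 3.141, 0.0]
contact_force: [0.5, -0.3, -2.1]
grip_width: 0.0448
gripper_force: 62.5
clock: 17.73
tcp_pos: [0.5189, 0.0504, 0.1232]
orientation: [0.053, 3.141, 0.0]
contact_force: [-0.7, -0.4, -2.5]
grip_width: 0.0443
gripper_force: 62.5
[0.5189213  0.0504032  0.12317546] [-0.03528944 -0.00835239 -0.06155079] [-0.65764467 -0.35633065 -2.47165864] [5.25492564e-02 3.14103137e+00 1.11806675e-04]
```

```bash
python3 -m crank '[[0.002,0,0,0,-1],[0,0,0,0,-1],[0,0,0,0,-1]]';  python3 -m crank '[[0.002,0,0,0,-1],[0,0,0,0,-1],[0,0,0,0,-1]]'; python3 -m crank '[[0.002,0,0,0,-1],[0,0,0,0,-1],[0,0,0,0,-1]]'; python3 -c "
from bench import r;o=r.get_obs();print(o['tcp_pos'],o['moment'],o['contact_force'],o['orientation'])"
```

```text
clock: 17.98
tcp_pos: [0.5193, 0.0504, 0.1231]
orientation: [-0.052, -3.141, -0.0]
contact_force: [-0.7, 0.4, -2.1]
grip_width: 0.0443
gripper_force: 62.5
clock: 18.23
tcp_pos: [0.5197, 0.0504, 0.1231]
orientation: [0.052, 3.141, 0.0]
contact_force: [0.4, -0.3, -1.6]
grip_width: 0.0445
gripper_force: 62.5
clock: 18.48
tcp_pos: [0.52, 0.0504, 0.1231]
orientation: [-0.052, -3.141, 0.0]
contact_force: [-0.2, 0.1, -2.0]
grip_width: 0.0444
gripper_force: 62.5
[0.51998232 0.05040026 0.12306346] [-0.06800346  0.08299963  0.04362066] [-0.19610376  0.09828754 -2.01292089] [-5.24003353e-02 -3.14093064e+00  4.45570342e-05]
```

```bash
for i in 1 2 3; do python3 -m crank '[[0.002,0,0,0,-1],[0,0,0,0,-1],[0,0,0,0,-1]]' | egrep 'tcp|contact'; done; python3 -c "
from bench import r;o=r.get_obs();print(o['moment'],o['contact_force'])"
```

```text
tcp_pos: [0.52, 0.0504, 0.123]
contact_force: [-1.9, 0.8, -0.5]
tcp_pos: [0.5201, 0.0504, 0.1229]
contact_force: [-4.4, 0.4, 0.3]
tcp_pos: [0.5201, 0.0504, 0.1228]
contact_force: [-6.8, -0.0, 1.5]
[ 0.05148309  1.2693629  -0.01056434] [-6.77123896 -0.02450477  1.53360181]
```

```bash
python3 - <<'E'
from h import *
s=r.grab_frame('scene');f=r.grab_frame('top');o=r.get_obs()
T=o['tcp_pos'];print(o['contact_force'],o['grip_width'],T,o['orientation'])
a=np.deg2rad(-1.9);sc=lambda e:[T[0]+(-.0027+e)*np.cos(a),T[1]+(-.0027+e)*np.sin(a),.128]
print('screw end pred',proj('scene',[sc(-.032)]),'trough',proj('scene',[[.5153-.085*np.cos(a),.05-.085*np.sin(a),.045]]))
k=lambda im,x,y,w,h,z:cv2.resize(im[y:y+h,x:x+w],None,fx=z,fy=z,interpolation=2)
cv2.imwrite('pics/c6.png',np.hstack([cv2.convertScaleAbs(k(s,265,285,75,100,6),alpha=1.4),k(f,130,190,75,100,4.0) if 0 else cv2.resize(f[190:290,125:260],(340,600))]))
E
```

```text
[-5.37324252 -0.91658501  1.32593726] 0.04479295580865012 [0.52013658 0.05036744 0.12283789] [-5.23570180e-02 -3.13882304e+00  8.56235676e-05]
screw end pred [[308.139469   329.64947363]] trough [[335.29038079 353.7795765 ]]
```

View pics/c6.png

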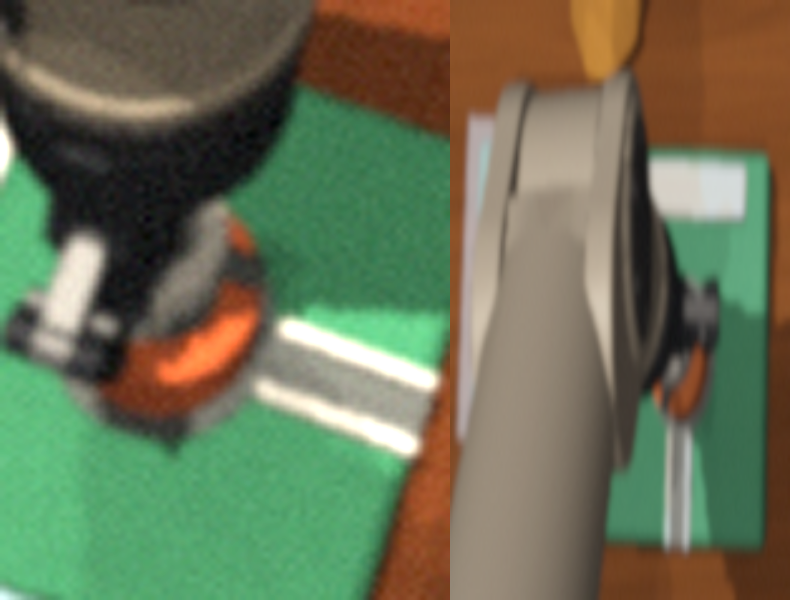

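The scene view shows the screw head's end at about (308.7,330), against a predicted (308.1,329.6). That puts it at the right height and pointing along the trough. In the top view the guard plate's far edge is at about column 131, which matches fully open (130). The collar is still gripped and pressing with about 6 N, so I'm handing in.

```bash
python3 -c "
from bench import r;print(r.hand_in())"
```

```text
the job is handed in; nothing more can be done
None
```

I handed the job in with the guard open at its stop, the flat turned along the trough, and the collar held level on the shaft, its screw about halfway down the flat and the tip pressing at about 6 N. The flat is within roughly 2° of the trough by my measurements. No result came back from the hand-in.

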